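# Close the bench caliper on a pipe offcut

### The job

Stand the copper pipe offcut upright on the bench caliper's base plate, between its open jaws, and let go of it. Then slide the moving jaw shut by its thumb tab until both jaws bear on the pipe, keep a light steady squeeze of about 4 newtons on it for a second, and leave the jaws closed on the standing pipe. Do not force it so that the moving jaw swings out of square, and leave the bottles, beaker and coupling alone.

Things in the scene. Friction and masses are not known exactly. Their poses are not given: they have to be found in the camera images.
- tube_center (a point): Copper pipe offcut: a plain upright cylinder 90 mm tall, loose, about 0.15 kg (it drags on the plate with about 1 N when pushed along), closed by flush black end plugs. True diameter not known, anywhere from 40 to 48 mm (that is what the caliper is for). The point is its centre, half-way up; z is its long axis. It starts standing on the bench.
- tube: The same copper pipe offcut; this origin is the centre of its underside.
- caliper: Bench caliper, fixed: dark grey-green plate 140 (x) by 310 (y) mm, 10 mm thick, origin under its centre. A steel beam 24 mm wide runs along y at x = +40 mm, top 34 mm above the bench. Two flat steel jaws reach from it to x = -38 mm, 18 to 34 mm above the bench, faces looking along y. The pipe stands on the plate between them, best at x = -14 mm (54 mm from the beam's middle).
- fixed_jaw: Fixed jaw of the caliper, clamped on the beam within 4 mm of the scale's zero, which is at the caliper's y = -70 mm; it does not move. Origin on its face, above the middle of the beam and 26 mm above the bench; same axes as the caliper. Its face is the plane y = 0, and reaches to x = -78 mm; the beam's edge is at x = -12 mm. The pipe comes on its +y side.
- sliding_jaw: Moving jaw, facing the fixed one: origin on its face above the middle of the beam, same axes. A springy upright pivot there (25 N m per rad) joins it to the carriage: pressed 54 mm out it gives about 0.12 mm per N and swings out of square. Over 9 N on the pipe, or over 0.05 rad (3 degrees) out of square, spoils the measurement.
- carriage (a joint): Slide of the moving jaw's carriage along the beam, in m: the opening between the jaw faces on the scale, up to 4 mm wrong as the fixed jaw is not clamped exactly at zero. It grows as the jaw moves to the caliper's +y, at most 0.105. It drags with a dry friction of about 3 N (to be added to the squeeze when pushing the tab) and stays where it is left.
- tab (a point): Middle of the carriage's thumb tab: upright steel plate 10 mm thick (along the caliper's y), 30 mm wide (x), 46 to 92 mm above the bench (this point: 71 mm above the bench). It stands on the carriage's dark block, 60 mm long along y, top 46 mm above the bench, 42 mm behind the moving jaw's face, and moves with it.
- bottle_a: White plastic bottle, 56 mm across, 115 mm tall, a bystander; origin at the centre of its underside.
- bottle_b: A second such white bottle, a bystander.
- beaker: Glass beaker, 72 mm across, 95 mm tall, a bystander; origin at the centre of its underside.
- coupling: Brass pipe coupling, a ring 62 mm across, 40 mm tall, a bystander; origin at the centre of its underside.
Things that resemble listed ones, but are neither listed nor needed, are in the scene too. What is shaped like the tube but green or red is not meant.

How it is judged:
On the way, in this order (a step that is already met when the one before it is completed fails the run):
1. the pipe stands upright on the caliper's plate between the open jaws, let go (x of tube_center in the frame of fixed_jaw between -0.078 and -0.033 m and angle between tube_center's own z axis and vertical below 0.08 rad and z of tube_center in the frame of caliper between 0.05 and 0.06 m and contact force between the fingers and tube below 0.05 N and y of tube_center in the frame of fixed_jaw between 0.02 and 0.075 m and y of sliding_jaw in the frame of fixed_jaw above 0.051 m and y of tube_center in the frame of sliding_jaw between -0.09 and -0.02 m), for 0.2 s.
2. both jaws bear on the standing pipe, the moving one with 1.5 to 7 N and the fixed one with at least 0.6 N, kept for half a second (x of tube_center in the frame of fixed_jaw between -0.078 and -0.033 m and angle between tube_center's own z axis and vertical below 0.08 rad and z of tube_center in the frame of caliper between 0.05 and 0.06 m and contact force between the fingers and tube below 0.05 N and contact force between fixed_jaw and tube between 0.6 and 7 N and contact force between sliding_jaw and tube between 1.5 and 7 N), for 0.5 s.
At the end, for the whole second after the job is handed in: The pipe is at rest and let go, upright (0.08 rad) on the caliper's plate, 33 to 78 mm out from the beam's middle line; opening under 49 mm; the moving jaw (within 0.04 rad of square) still bears on it with 0.4 to 7 N, the fixed one with 0.2 to 7 N (x of tube_center in the frame of fixed_jaw between -0.078 and -0.033 m and angle between tube_center's own z axis and vertical below 0.08 rad and z of tube_center in the frame of caliper between 0.05 and 0.06 m and contact force between the fingers and tube below 0.05 N and contact force between fixed_jaw and tube between 0.2 and 7 N and contact force between sliding_jaw and tube between 0.4 and 7 N and linear speed of tube below 0.01 m/s and y of sliding_jaw in the frame of fixed_jaw below 0.049 m and angle between the y axis of sliding_jaw and the y axis of caliper, either way round below 0.04 rad); the robot touches nothing.
It fails at once if the moving jaw presses the pipe with more than 9 N (contact force between sliding_jaw and tube above 9 N).
It fails at once if the moving jaw is swung more than 0.05 rad out of square (angle between the y axis of sliding_jaw and the y axis of caliper, either way round above 0.05 rad).
It fails at once if the pipe is tipped over on the plate or bench (angle between tube_center's own z axis and vertical above 0.6 rad).
It fails at once if a bottle, the beaker or the coupling is moved by more than 20 mm (distance of any of bottle_a, bottle_b, beaker, coupling from where it was at the start of the episode above 0.02 m).
It also fails if it takes over 64 s, if anything falls off the work surface, if the arm or the gripper's body presses on something with over 40 N, if the wrist force passes 120 N, or if a joint passes its speed limit or range.

### The arm

A 6-joint arm with a two-finger parallel gripper is mounted at the origin on the work surface. World frame = base frame: x ahead of the robot, y to its left, z up, the work surface at z = 0. Lengths are in m, angles in rad, forces in N, time in s.
With the tool pointing down it reaches from about 0.35 to 0.775 m from the base axis. Payload 7.3 kg.
Tool frame: the origin (TCP) lies midway between the tips of the shut fingers; the grasp point (between the pads) lies 19 mm behind it (robot.tcp_to_grasp is the distance from the TCP to the grasp point, in m); x points along the fingers, z is the direction in which the jaws open and shut, and the axes are right-handed (so a half turn about x gives the same grasp; the last joint's range is limited). The gripper opens to 92 mm and grips with 3 to 60 N. Pads are 19 mm wide; open, the fingers measure 130 mm over their backs; the gripper's body (75 mm by 190 mm) begins 47 mm behind the grasp point.
Start: joints at [0.956, 0.342, 1.524, -0, 1.275, -0.146], TCP at [0.237, 0.468, 0.206] pointing down, gripper open.
Joint ranges: [-2.53, 2.53], [-0.77, 2.02], [0.04, 2.7], [-1, 4.14], [0.28, 2.66], [-3.11, 3.11]. Speed limits (rad/s): [2.57, 2.57, 3.14, 3.14, 3.14, 3.14].

### API

Orientations are given as [roll, pitch, yaw] about the fixed x, y, z axes, in that order (R = Rz(yaw) Ry(pitch) Rx(roll)).
In Python, from cell import robot gives the robot as it stands.
- The arm moves only by the tool move_arm, never from a script. Its argument "deltas" is a list of rows, each an object with "dp": the shift along the tool's x, y, z in m, a list of three; "turn": the turn, a rotation vector about the tool's x, y, z in degrees, a list of three. A call has 1 to 10 rows; each row is the pose to reach, as a shift and turn from the pose commanded when the call began, along the tool's axes at that moment; what a row does not reach only later rows make up. A row lasts 1/10 s, in which the tool goes at most 50 mm and 8.59 degrees, less where a joint would pass 70% of its speed; a pose out of reach is approached as far as the arm can. A call with a gripper value outside its range is refused whole. "hand" is the finger opening in m, from 0 to 0.0918, set as the call begins (left out, the last holds). The fingers move at their own pace and stop on an object; "squeeze" is the grip in N (left out, the last holds). Time passes only in rows, so rows that repeat a pose let the fingers close. It gives the time, the measured TCP pose, the force and the opening at its end, in the units of the state.
- robot.observe(): the state, without advancing time (a new reading comes with each control period).
- robot.read_camera(name): name is "scene" or "top" or "wrist"; returns (picture, depth): 400x640x3 uint8, red, green, blue; 400x640 float32, m along the optical axis (not along the pixel's ray), 0 where there is no reading.
- robot.camera_info(name): a dict with "fx", "fy", "cx", "cy" (pixels), "R" (3x3) and "t" (3): a world point X has camera coordinates R X + t. Camera axes: x right, y down, z forward; pixel columns grow to the right and rows downward; lengths in m; the calibration is good to about 2 mm. A picture is of the moment at which its call begins: read the wrist's pose just before it. camera_info takes no time and is no camera call; for the wrist camera it gives the pose at the moment of the call.
- robot.hand_in(): hands the job in, once; it reports no verdict.
The state is a dict: "time": time; "qpos": joint angles; "qvel": joint speeds; "joint_efforts": joint torques, N m; "tool_pos": TCP position; "tool_rot": TCP orientation; "contact_force": force on the tool from outside, world axes, zero at the start; "torque": the same for the moment, N m; "opening": finger opening in m.
Only numpy, scipy, OpenCV 4.12 (cv2) and the standard library are available. Lean on these libraries where they do the work, as an engineer would, in place of code of your own. Each camera call takes 0.05 s, during which the arm holds its last target.

## Working session

There is one attempt and no reset: what is moved stays moved. The work goes in short steps, Python scripts to look and compute and a tool call to move; the robot and the scene stay as the last step left them, time stands still between calls to the robot, and variables do not carry over. Pictures are saved under pics/ and viewed, and the job is handed in when it is done.

Besides the shell and the picture viewer there is one more tool, called by a JSON object that holds its "op" and its "data", one argument or row to a line. move_arm: Moves the arm, as the interface text tells. Its arguments: {"type":"object","properties":{"deltas":{"type":"array"},"hand":{"type":"number"},"squeeze":{"type":"number"}},"required":["deltas"]}

```bash
ls; mkdir -p pics
python3 - <<'E'
from cell import robot
import cv2,numpy as np
print(robot.observe())
for n in ("scene","top"):
    p,d=robot.read_camera(n); cv2.imwrite(f"pics/{n}0.png",p[:,:,::-1]); np.savez(f"{n}0.npz",p=p,d=d,**robot.camera_info(n)); print(robot.camera_info(n))
E
```

```text
pics
{'time': 0.0, 'qpos': array([ 9.55986646e-01,  3.42737696e-01,  1.52502834e+00,  3.08565849e-05,
        1.27540916e+00, -1.46000522e-01]), 'qvel': array([ 0.00234192,  0.00081935, -0.00070352,  0.00211212,  0.00027939,
        0.00015208]), 'joint_efforts': array([-8.49002863e-04, -4.31245351e+01, -2.44217974e+01,  7.17921113e-02,
        5.61052572e-02, -1.39271883e-04]), 'tool_pos': array([0.23691835, 0.46800139, 0.20523328]), 'tool_rot': array([ 2.97694964,  1.56921351, -2.20425751]), 'contact_force': array([-0.64694818,  0.29698479,  0.42348704]), 'torque': array([0.01960522, 0.04764638, 0.01960138]), 'opening': 0.09202324613727708}
{'fx': 420.463477786047, 'fy': 420.463477786047, 'cx': 320.9216387281484, 'cy': 203.87394240398677, 'R': array([[ 0.82816409,  0.56015932, -0.01912511],
       [ 0.35586389, -0.55187437, -0.75418537],
       [-0.43301862,  0.61778331, -0.65638301]]), 't': array([-0.52756875, -0.17637127,  1.39973605])}
{'fx': 501.06429241627916, 'fy': 501.06429241627916, 'cx': 315.0304736069072, 'cy': 205.48881764046376, 'R': array([[-0.00825033, -0.99994357,  0.00669197],
       [-0.9863134 ,  0.00703543, -0.16473125],
       [ 0.16467488, -0.00795946, -0.98631579]]), 't': array([-0.02160137,  0.63616042,  1.16588606])}
```

View pics/scene0.png

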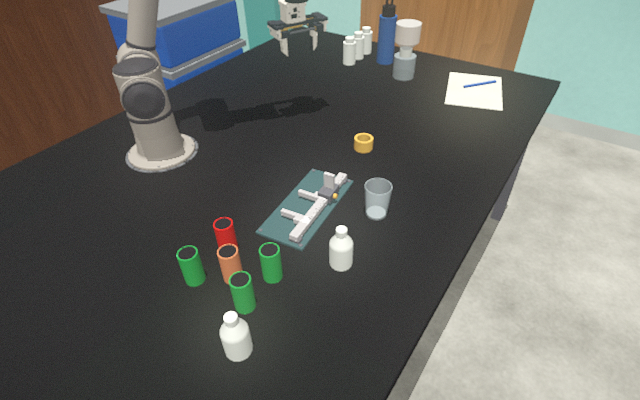

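View pics/top0.png

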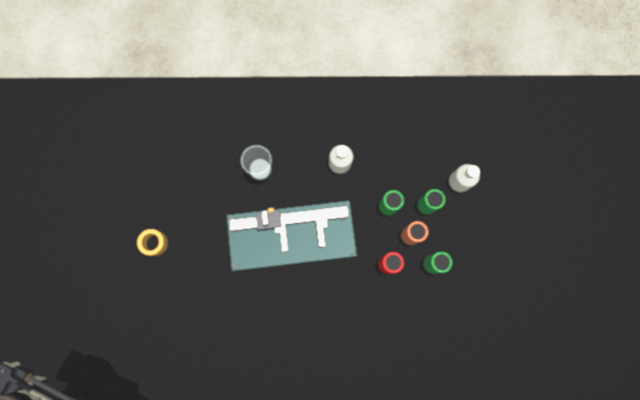

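```bash
cat > h.py <<'E'
import numpy as np
class C:
    def __init__(s,f):
        z=np.load(f); s.p=z['p'];s.d=z['d'];s.R=z['R'];s.t=z['t'];s.K=[float(z[k]) for k in('fx','fy','cx','cy')]
    def ray(s,u,v):
        fx,fy,cx,cy=s.K; return s.R.T@np.array([(u-cx)/fx,(v-cy)/fy,1]), -s.R.T@s.t
    def atz(s,u,v,z):
        r,o=s.ray(u,v); return o+r*(z-o[2])/r[2]
    def dep(s,u,v):
        r,o=s.ray(u,v); return o+r*s.d[int(round(v)),int(round(u))]
    def proj(s,X):
        c=s.R@np.asarray(X)+s.t; fx,fy,cx,cy=s.K
        return np.array([fx*c[0]/c[2]+cx,fy*c[1]/c[2]+cy])
E
python3 - <<'E'
from h import *
import cv2
c=C('top0.npz')
for n,(x0,y0,x1,y1,k) in {'cal':(215,190,370,280,5),'tubes':(370,180,470,285,5)}.items():
    cv2.imwrite(f'pics/top_{n}.png',cv2.resize(c.p[y0:y1,x0:x1,::-1],None,fx=k,fy=k,interpolation=cv2.INTER_CUBIC))
for u,v in [(418,232),(393,202),(433,200),(392,262),(440,262),(341,155),(466,175),(258,155),(140,243)]: print(u,v,c.dep(u,v).round(4))
E
```

```text
418 232 [ 0.565  -0.2663  0.0913]
393 202 [ 0.6364 -0.2101  0.0923]
433 200 [ 0.6408 -0.3052  0.0906]
392 262 [ 0.4957 -0.2029  0.093 ]
440 262 [ 0.4951 -0.3157  0.086 ]
341 155 [ 0.7453 -0.0879  0.115 ]
466 175 [ 0.6989 -0.3842  0.0989]
258 155 [0.7699 0.116  0.0295]
140 243 [0.5489 0.3978 0.0408]
```

View pics/top_cal.png

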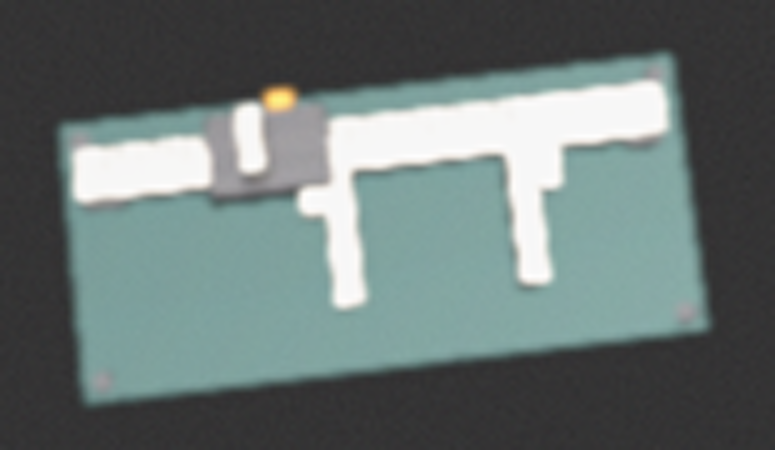

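View pics/top_tubes.png

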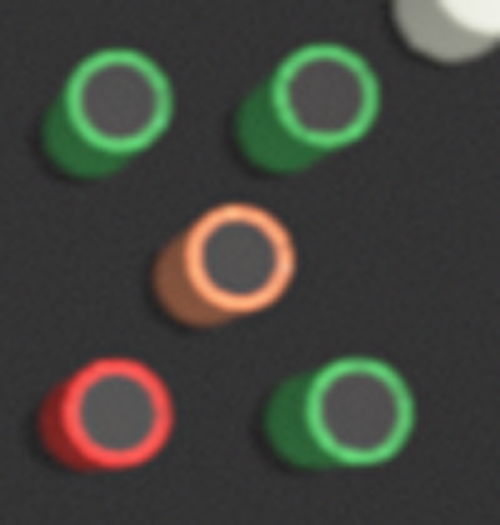

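Run:
```python
from h import *
c=C('top0.npz')
def t(X,Y,z): return c.atz(370+X/5-.4,180+Y/5-.4,z)
def k(X,Y,z): return c.atz(215+X/5-.4,190+Y/5-.4,z)
for n,q in dict(cu=(240,258),gNW=(119,100),gNE=(326,95),red=(118,413),gSE=(361,411)).items(): print(n,t(*q,.09).round(4))
q=[k(*a,.01) for a in [(60,125),(672,55),(708,328),(84,403)]]
print(np.round(q,4)); cen=np.mean(q,0)
ydir=(q[0]-q[1]+q[3]-q[2])[:2]; print('len',np.linalg.norm(ydir)/2); xd=(q[0]-q[3]+q[1]-q[2])[:2];print(np.linalg.norm(xd)/2)
print('cen',cen,'yaw', np.degrees(np.arctan2(-ydir[0],ydir[1])),np.degrees(np.arctan2(xd[1],xd[0])))
a=np.arctan2(-ydir[0],ydir[1]); Rt=np.array([[np.cos(a),np.sin(a)],[-np.sin(a),np.cos(a)]])
for n,(X,Y,z) in dict(slf_tip=(366,300,.034),slf_root=(352,170,.034),fx_tip=(517,284,.034),fx_root=(507,155,.034),tabtop=(250,140,.092)).items():
    w=k(X,Y,z); print(n,w.round(4),(Rt@(w-cen)[:2]).round(4))
```

```text
cu [ 0.5671 -0.2657  0.09  ]
gNW [ 0.6426 -0.2116  0.09  ]
gNE [ 0.6443 -0.3097  0.09  ]
red [ 0.4953 -0.2061  0.09  ]
gSE [ 0.4954 -0.3189  0.09  ]
[[ 0.6215  0.1952  0.01  ]
 [ 0.655  -0.1127  0.01  ]
 [ 0.5175 -0.1279  0.01  ]
 [ 0.483   0.1805  0.01  ]]
len 0.3099677135998438
0.1388584252042666
cen [0.56925615 0.03376558 0.01      ] yaw 6.29062534039198 6.175320544788275
slf_tip [0.5308 0.0405 0.034 ] [-0.0375  0.0109]
slf_root [0.5946 0.0474 0.034 ] [0.0267 0.0108]
fx_tip [ 0.538  -0.0331  0.034 ] [-0.0384 -0.063 ]
fx_root [ 0.6014 -0.0287  0.034 ] [ 0.0251 -0.0656]
tabtop [0.6015 0.0922 0.092 ] [0.0385 0.0545]
```

```bash
cat >> h.py <<'E'
from scipy.spatial.transform import Rotation as Ro
def go(pos,yaw_deg):
    """tool x down, tool z along horizontal dir with angle yaw_deg+90 (i.e. caliper y); nearest half-turn"""
    from cell import robot
    o=robot.observe(); R=Ro.from_euler('xyz',o['tool_rot']).as_matrix()
    best=None
    for s in (0,180):
        a=np.radians(yaw_deg+90+s); z=np.array([np.cos(a),np.sin(a),0]); x=np.array([0,0,-1.]); T=np.c_[x,np.cross(z,x),z]
        rv=np.degrees(Ro.from_matrix(R.T@T).as_rotvec())
        if best is None or np.linalg.norm(rv)<np.linalg.norm(best): best=rv
    print('t',round(o['time'],2),'pos',o['tool_pos'].round(4),'open',round(o['opening'],4),'F',o['contact_force'].round(2))
    print('dp mm',(R.T@(np.asarray(pos)-o['tool_pos'])*1e3).round(1),'turn',best.round(2))
    print('q6',o['qpos'][5]); print(R.round(3))
    return R
E
python3 - <<'E'
from h import *
go([.567,-.2657,.2],0)
E
```

```text
t 0.1 pos [0.237  0.4681 0.2053] open 0.0916 F [-0.37 -0.69 -0.01]
dp mm [   5.9 -626.  -505.5] turn [-26.86  -0.07  -0.03]
q6 -0.1460172321884751
[[-0.001 -0.892  0.452]
 [-0.001  0.452  0.892]
 [-1.     0.    -0.001]]
```

{"op": "move_arm", "data": {
  "deltas": [
    {"dp": [0.006,-0.626,-0.505],"turn": [-26.9,0,0]},
    {"dp": [0.006,-0.626,-0.505],"turn": [-26.9,0,0]},
    {"dp": [0.006,-0.626,-0.505],"turn": [-26.9,0,0]},
    {"dp": [0.006,-0.626,-0.505],"turn": [-26.9,0,0]},
    {"dp": [0.006,-0.626,-0.505],"turn": [-26.9,0,0]},
    {"dp": [0.006,-0.626,-0.505],"turn": [-26.9,0,0]},
    {"dp": [0.006,-0.626,-0.505],"turn": [-26.9,0,0]},
    {"dp": [0.006,-0.626,-0.505],"turn": [-26.9,0,0]},
    {"dp": [0.006,-0.626,-0.505],"turn": [-26.9,0,0]},
    {"dp": [0.006,-0.626,-0.505],"turn": [-26.9,0,0]}
  ],
  "hand": 0.0918,
  "squeeze": 15
}}

```text
time: 1.1
tool_pos: [0.4368, 0.0248, 0.2023]
tool_rot: [0.068, 1.571, 1.64]
contact_force: [1.2, 1.4, 0.1]
opening: 0.0919
```

Run:
```python
from h import *
go([.567,-.2657,.2],0)
```

```text
t 1.1 pos [0.4368 0.0248 0.2023] open 0.0919 F [1.23 1.44 0.09]
dp mm [   2.2 -130.1 -290.6] turn [ 0.03  0.02 -0.  ]
q6 -1.6904142416965715
[[-0. -1. -0.]
 [ 0. -0.  1.]
 [-1.  0.  0.]]
```

{"op": "move_arm", "data": {
  "deltas": [
    {"dp": [0.002,-0.13,-0.2906]},
    {"dp": [0.002,-0.13,-0.2906]},
    {"dp": [0.002,-0.13,-0.2906]},
    {"dp": [0.002,-0.13,-0.2906]},
    {"dp": [0.002,-0.13,-0.2906]},
    {"dp": [0.002,-0.13,-0.2906]},
    {"dp": [0.002,-0.13,-0.2906]},
    {"dp": [0.002,-0.13,-0.2906]},
    {"dp": [0.002,-0.13,-0.2906]}
  ]
}}

```text
invalid input
```

Run:
```python
from h import *
import cv2
from cell import robot
go([.567,-.2657,.2],0)
i=robot.camera_info('wrist'); p,d=robot.read_camera('wrist'); np.savez('w1.npz',p=p,d=d,**i); cv2.imwrite('pics/w1.png',p[:,:,::-1])
print(C('w1.npz').proj([.567,-.2657,.09]))
```

```text
t 1.1 pos [0.4368 0.0248 0.2023] open 0.0919 F [1.23 1.44 0.09]
dp mm [   2.2 -130.1 -290.6] turn [ 0.03  0.02 -0.  ]
q6 -1.6904142416965715
[[-0. -1. -0.]
 [ 0. -0.  1.]
 [-1.  0.  0.]]
[ 81.95260053 293.43798547]
```

View pics/w1.png

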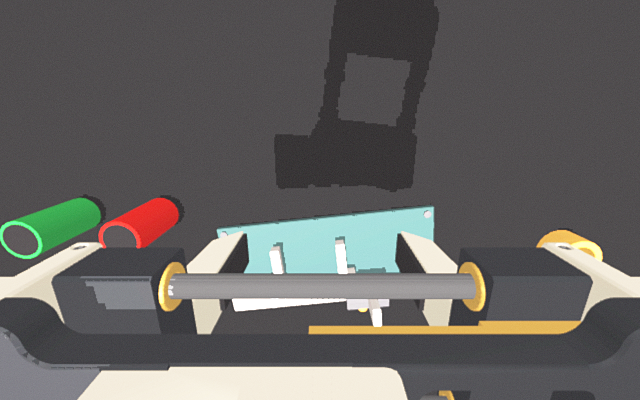

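The wrist view shows the plate with both jaws around (275,260) and (340,255), partly hidden by the gripper, with red and green pipes at left. The move was refused because its rows had no "turn".

{"op": "move_arm", "data": {
  "deltas": [
    {"dp": [0.002,-0.13,-0.2906],"turn": [0,0,0]},
    {"dp": [0.002,-0.13,-0.2906],"turn": [0,0,0]},
    {"dp": [0.002,-0.13,-0.2906],"turn": [0,0,0]},
    {"dp": [0.002,-0.13,-0.2906],"turn": [0,0,0]},
    {"dp": [0.002,-0.13,-0.2906],"turn": [0,0,0]},
    {"dp": [0.002,-0.13,-0.2906],"turn": [0,0,0]},
    {"dp": [0.002,-0.13,-0.2906],"turn": [0,0,0]},
    {"dp": [0.002,-0.13,-0.2906],"turn": [0,0,0]},
    {"dp": [0.002,-0.13,-0.2906],"turn": [0,0,0]}
  ]
}}

```text
time: 2.05
tool_pos: [0.5663, -0.2629, 0.1995]
tool_rot: [0.776, 1.569, 2.348]
contact_force: [0.2, 0.6, 0.3]
opening: 0.0919
```

Run:
```python
from h import *
import cv2
from cell import robot
go([.567,-.2657,.046],0)
i=robot.camera_info('wrist'); p,d=robot.read_camera('wrist'); np.savez('w2.npz',p=p,d=d,**i); cv2.imwrite('pics/w2.png',p[:,:,::-1])
print(C('w2.npz').proj([.567,-.2657,.09]))
```

```text
t 2.05 pos [ 0.5663 -0.2629  0.1995] open 0.0919 F [0.18 0.59 0.3 ]
dp mm [153.5  -1.   -3. ] turn [ 0.02  0.09 -0.09]
q6 -2.128874597529218
[[-0.001 -1.    -0.   ]
 [ 0.002 -0.     1.   ]
 [-1.     0.001  0.002]]
[320.01510386 190.90832912]
```

View pics/w2.png

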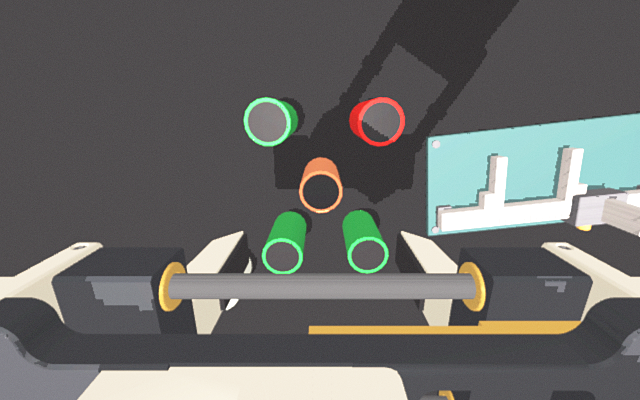

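Copper pipe's top centre is at (321,191), matching the projected estimate (320,191). Descending.

{"op": "move_arm", "data": {
  "deltas": [
    {"dp": [0.045,0,-0.001],"turn": [0,0,0]},
    {"dp": [0.09,0,-0.001],"turn": [0,0,0]},
    {"dp": [0.12,0,-0.001],"turn": [0,0,0]},
    {"dp": [0.14,0,-0.001],"turn": [0,0,0]},
    {"dp": [0.153,0,-0.001],"turn": [0,0,0]},
    {"dp": [0.153,0,-0.001],"turn": [0,0,0]},
    {"dp": [0.153,0,-0.001],"turn": [0,0,0]}
  ]
}}

```text
time: 2.8
tool_pos: [0.5673, -0.2644, 0.0485]
tool_rot: [-2.03, 1.569, -0.458]
contact_force: [-0.2, 0.3, 0.0]
opening: 0.0915
```

{"op": "move_arm", "data": {
  "deltas": [
    {"dp": [0,0,0],"turn": [0,0,0]},
    {"dp": [0,0,0],"turn": [0,0,0]},
    {"dp": [0,0,0],"turn": [0,0,0]},
    {"dp": [0,0,0],"turn": [0,0,0]},
    {"dp": [0,0,0],"turn": [0,0,0]},
    {"dp": [0,0,0],"turn": [0,0,0]},
    {"dp": [0,0,0],"turn": [0,0,0]},
    {"dp": [0,0,0],"turn": [0,0,0]}
  ],
  "hand": 0.03,
  "squeeze": 15
}}

```text
time: 3.6
tool_pos: [0.5667, -0.2646, 0.0473]
tool_rot: [0.263, 1.571, 1.835]
contact_force: [0.4, 0.6, -0.6]
opening: 0.0459
```

Run:
```python
from h import *
go([.567,-.2657,.046],0)
```

```text
t 3.6 pos [ 0.5667 -0.2646  0.0473] open 0.0459 F [ 0.45  0.57 -0.61]
dp mm [ 1.3 -0.3 -1.1] turn [ 0.04  0.01 -0.  ]
q6 -2.1309713007209434
[[-0.    -1.    -0.001]
 [ 0.    -0.001  1.   ]
 [-1.     0.     0.   ]]
```

{"op": "move_arm", "data": {
  "deltas": [
    {"dp": [-0.03,0,0],"turn": [0,0,0]},
    {"dp": [-0.07,0,0],"turn": [0,0,0]},
    {"dp": [-0.115,0,0],"turn": [0,0,0]},
    {"dp": [-0.115,0.002,0.04],"turn": [0,0,0]},
    {"dp": [-0.115,0.004,0.085],"turn": [2,0,0]},
    {"dp": [-0.115,0.005,0.13],"turn": [4,0,0]},
    {"dp": [-0.115,0.006,0.175],"turn": [5,0,0]},
    {"dp": [-0.115,0.007,0.22],"turn": [6,0,0]},
    {"dp": [-0.115,0.008,0.25],"turn": [6.2,0,0]},
    {"dp": [-0.115,0.008,0.264],"turn": [6.2,0,0]}
  ]
}}

```text
time: 4.6
tool_pos: [0.5579, 0.0021, 0.1622]
tool_rot: [1.001, 1.57, 2.467]
contact_force: [1.0, -0.6, -1.0]
opening: 0.046
```

Run:
```python
from h import *
import cv2
from cell import robot
go([.559,-.0005,.0575],6.2)
for n in ('wrist','top'):
    i=robot.camera_info(n); p,d=robot.read_camera(n); np.savez(n+'3.npz',p=p,d=d,**i); cv2.imwrite(f'pics/{n}3.png',p[:,:,::-1])
```

```text
t 4.6 pos [0.5579 0.0021 0.1622] open 0.046 F [ 1.02 -0.57 -1.01]
dp mm [104.7  -1.5  -2.5] turn [-12.21   0.04  -0.05]
q6 -1.6001750475153587
[[-0.001 -0.995  0.105]
 [ 0.001  0.105  0.995]
 [-1.     0.001  0.001]]
```

View pics/wrist3.png

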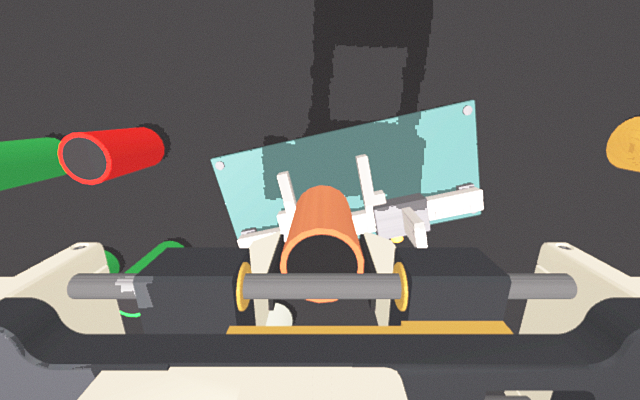

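The pipe is held upright between the fingers and above the jaws. I turned the wrong way by 12°, so I'll correct that.

{"op": "move_arm", "data": {
  "deltas": [
    {"dp": [0.0,-0.0015,-0.001],"turn": [-6,0,0]},
    {"dp": [0.02,-0.0015,-0.001],"turn": [-12.2,0,0]},
    {"dp": [0.05,-0.0015,-0.001],"turn": [-12.2,0,0]},
    {"dp": [0.05,-0.0015,-0.001],"turn": [-12.2,0,0]},
    {"dp": [0.05,-0.0015,-0.001],"turn": [-12.2,0,0]}
  ]
}}

```text
time: 5.2
tool_pos: [0.5599, -0.0031, 0.1124]
tool_rot: [1.559, 1.57, -3.05]
contact_force: [0.7, -0.4, -2.2]
opening: 0.0458
```

Run:
```python
from h import *
import cv2
from cell import robot
go([.559,-.0005,.0575],6.2)
for n in ('wrist','scene'):
    i=robot.camera_info(n); p,d=robot.read_camera(n); np.savez(n+'4.npz',p=p,d=d,**i); cv2.imwrite(f'pics/{n}4.png',p[:,:,::-1])
c=C('scene4.npz'); cv2.imwrite('pics/scene4c.png',cv2.resize(c.p[120:270,230:420,::-1],None,fx=4,fy=4,interpolation=cv2.INTER_CUBIC))
```

```text
t 5.2 pos [ 0.5599 -0.0031  0.1124] open 0.0458 F [ 0.7  -0.42 -2.22]
dp mm [54.9  0.6  2.7] turn [-0.25  0.   -0.06]
q6 -1.8167193057643636
[[-0.001 -0.995 -0.104]
 [-0.    -0.104  0.995]
 [-1.     0.001  0.   ]]
```

View pics/wrist4.png

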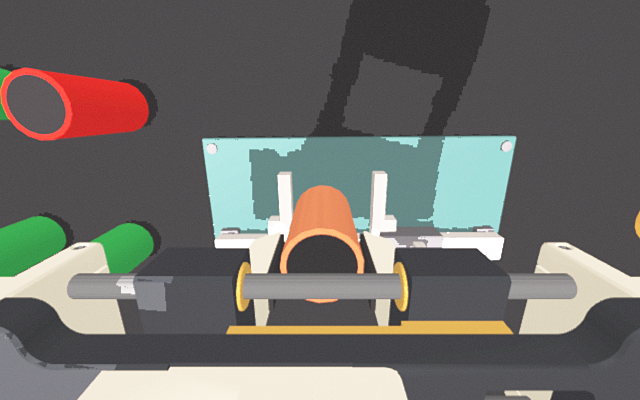

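View pics/scene4c.png

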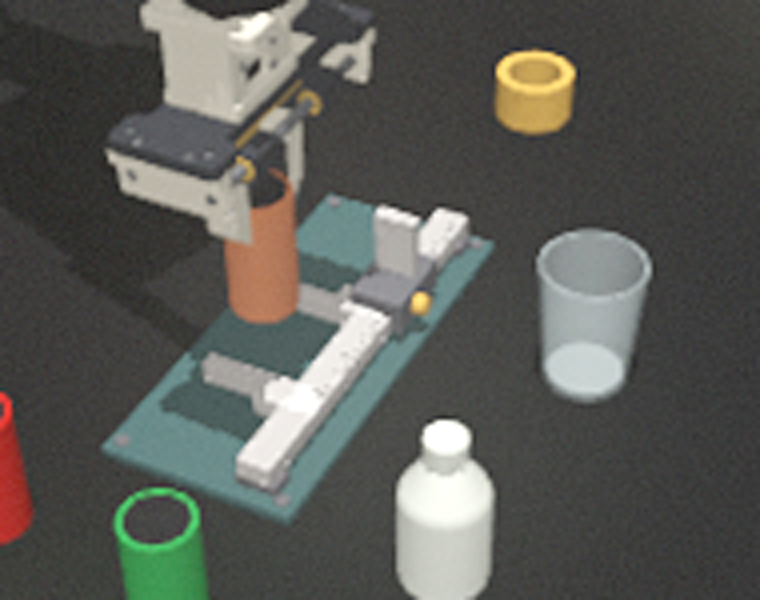

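Run:
```python
from h import *
import cv2
c=C('wrist4.npz'); cv2.imwrite('pics/wrist4c.png',cv2.resize(c.p[125:255,195:395,::-1],None,fx=4,fy=4,interpolation=cv2.INTER_CUBIC))
```

```text
(no output)
```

View pics/wrist4c.png

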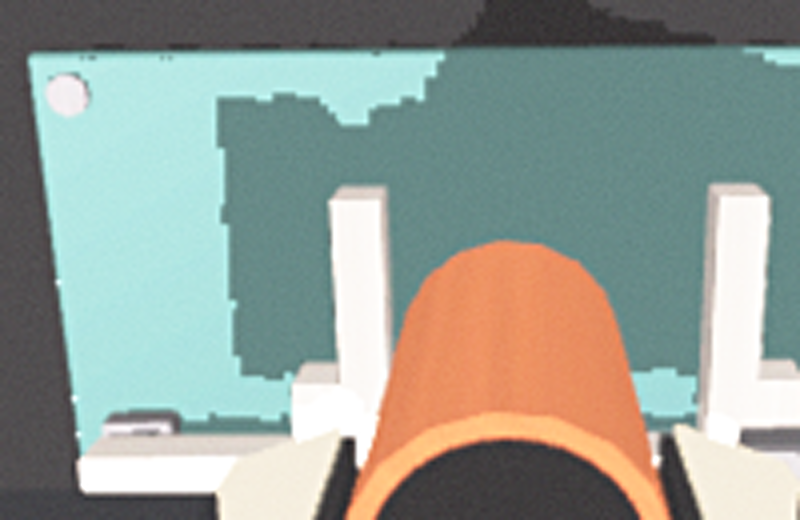

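Run:
```python
from h import *
c=C('wrist4.npz')
cen=np.array([.5693,.0338]);a=np.radians(6.2);Rt=np.array([[np.cos(a),np.sin(a)],[-np.sin(a),np.cos(a)]])
def f(n,u,v,z):
    w=c.atz(u,v,z); print(n,w.round(4),(Rt@(w[:2]-cen)).round(4))
q=lambda X,Y:(195+X/4-.4,125+Y/4-.4)
f('TL',*q(30,53),.01); f('TR',515.5,136,.01)
f('fix tip',*q(383,200),.034); f('fix mid',*q(388,330),.034)
f('mov tip',*q(718,198),.034); f('mov mid',*q(706,350),.034)
for v in (182,188,194): # pipe axis approx
    pass
```

```text
TL [ 0.5172 -0.1263  0.01  ] [-0.0691 -0.1535]
TR [0.4839 0.1778 0.01  ] [-0.0693  0.1524]
fix tip [ 0.5394 -0.0357  0.034 ] [-0.0373 -0.0659]
fix mid [ 0.5711 -0.0323  0.034 ] [-0.0053 -0.0659]
mov tip [0.5309 0.0416 0.034 ] [-0.0374  0.0119]
mov mid [0.5683 0.0447 0.034 ] [0.0001 0.0109]
```

{"op": "move_arm", "data": {
  "deltas": [
    {"dp": [0.015,0.0005,0.002],"turn": [0,0,0]},
    {"dp": [0.03,0.0005,0.002],"turn": [0,0,0]},
    {"dp": [0.042,0.0005,0.002],"turn": [0,0,0]},
    {"dp": [0.048,0.0005,0.002],"turn": [0,0,0]},
    {"dp": [0.052,0.0005,0.002],"turn": [0,0,0]},
    {"dp": [0.054,0.0005,0.002],"turn": [0,0,0]},
    {"dp": [0.054,0.0005,0.002],"turn": [0,0,0]},
    {"dp": [0.054,0.0005,0.002],"turn": [0,0,0]}
  ]
}}

```text
time: 6.1
tool_pos: [0.5595, 0.0001, 0.0588]
tool_rot: [-1.751, 1.57, -0.074]
contact_force: [0.6, 0.3, -1.8]
opening: 0.0461
```

Run:
```python
from h import *
go([.559,-.0005,.0575],6.2)
```

```text
t 6.1 pos [5.595e-01 1.000e-04 5.880e-02] open 0.0461 F [ 0.61  0.3  -1.84]
dp mm [ 1.3  0.6 -0.5] turn [-0.16 -0.01  0.05]
q6 -1.8132355170358812
[[ 0.001 -0.994 -0.105]
 [-0.    -0.105  0.994]
 [-1.    -0.001 -0.   ]]
```

{"op": "move_arm", "data": {
  "deltas": [
    {"dp": [0.001,0,0],"turn": [0,0,0]},
    {"dp": [0.0016,0,0],"turn": [0,0,0]},
    {"dp": [0.0016,0,0],"turn": [0,0,0]}
  ]
}}

```text
time: 6.4
tool_pos: [0.5596, 0.0001, 0.0573]
tool_rot: [-1.707, 1.57, -0.031]
contact_force: [0.1, 0.7, 2.9]
opening: 0.0459
```

{"op": "move_arm", "data": {
  "deltas": [
    {"dp": [0,0,0],"turn": [0,0,0]},
    {"dp": [0,0,0],"turn": [0,0,0]},
    {"dp": [0,0,0],"turn": [0,0,0]},
    {"dp": [0,0,0],"turn": [0,0,0]},
    {"dp": [0,0,0],"turn": [0,0,0]},
    {"dp": [0,0,0],"turn": [0,0,0]}
  ],
  "hand": 0.075
}}

```text
time: 7.0
tool_pos: [0.5592, 0.0001, 0.0567]
tool_rot: [-0.261, 1.571, 1.416]
contact_force: [-1.0, -0.2, 0.4]
opening: 0.0752
```

{"op": "move_arm", "data": {
  "deltas": [
    {"dp": [-0.02,0,0],"turn": [0,0,0]},
    {"dp": [-0.05,0,0],"turn": [0,0,0]},
    {"dp": [-0.09,0,0],"turn": [0,0,0]},
    {"dp": [-0.11,0,0],"turn": [0,0,0]},
    {"dp": [-0.11,0,0],"turn": [0,0,0]}
  ]
}}

```text
time: 7.5
tool_pos: [0.5611, -0.0002, 0.1702]
tool_rot: [-1.802, 1.564, -0.125]
contact_force: [0.3, -0.4, -0.4]
opening: 0.075
```

Run:
```python
from h import *
import cv2
from cell import robot
go([.55,.1,.17],6.2)
for n in ('wrist','scene','top'):
    i=robot.camera_info(n); p,d=robot.read_camera(n); np.savez(n+'5.npz',p=p,d=d,**i); cv2.imwrite(f'pics/{n}5.png',p[:,:,::-1])
c=C('scene5.npz'); cv2.imwrite('pics/scene5c.png',cv2.resize(c.p[120:270,230:420,::-1],None,fx=4,fy=4,interpolation=cv2.INTER_CUBIC))
```

```text
t 7.5 pos [ 5.611e-01 -2.000e-04  1.702e-01] open 0.075 F [ 0.35 -0.43 -0.41]
dp mm [1.000e-01 5.000e-01 1.008e+02] turn [-0.16 -0.09  0.38]
q6 -1.8131977627447722
[[ 0.007 -0.994 -0.105]
 [-0.001 -0.105  0.994]
 [-1.    -0.007 -0.002]]
```

View pics/wrist5.png

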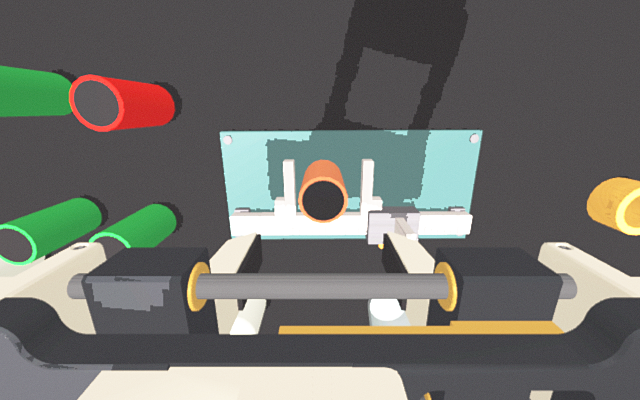

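View pics/scene5c.png

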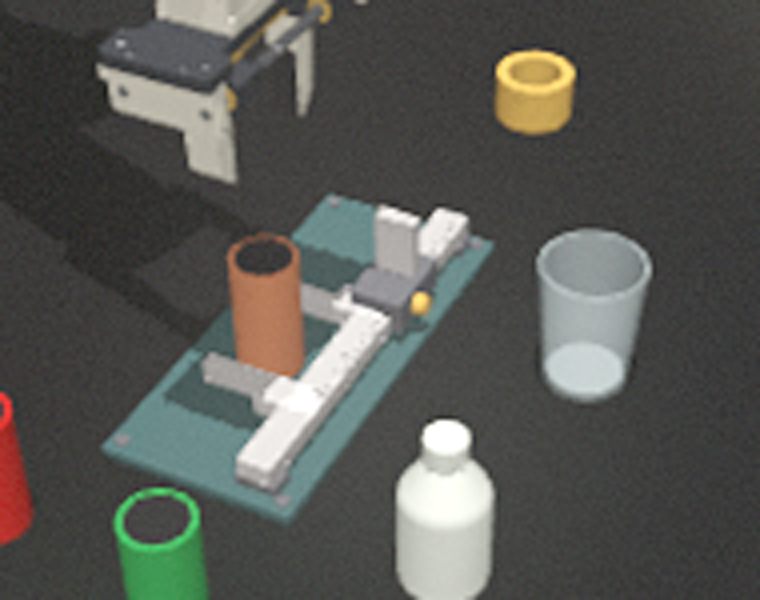

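Wrist view: the pipe stands at (322,190) between jaws at (290,185) and (367,185), released. Next I turn the tool 90°, close the fingers and go behind the tab.

```bash
cat >> h.py <<'E'
CEN=np.array([.5693,.0338]);AY=np.radians(6.2);RC=np.array([[np.cos(AY),-np.sin(AY)],[np.sin(AY),np.cos(AY)]])
def cal(x,y,z): return np.r_[CEN+RC@[x,y],z]
def st():
    from cell import robot
    o=robot.observe(); print('t',round(o['time'],2),'caliper pos mm',((RC.T@(o['tool_pos'][:2]-CEN))*1e3).round(2),'z',round(o['tool_pos'][2],4),'Fcal',(RC.T@o['contact_force'][:2]).round(2),'Fz',round(o['contact_force'][2],2))
E
python3 - <<'E'
from h import *
print(cal(.04,.085,.17)); go(cal(.04,.085,.17),6.2+90)
E
```

```text
[0.59988609 0.12262281 0.17      ]
t 7.65 pos [5.585e-01 2.000e-04 1.657e-01] open 0.0751 F [-0.   -0.55  1.58]
dp mm [ -4.3 -54.1 117.4] turn [ 8.984e+01 -5.000e-02 -1.000e-01]
q6 -1.8131615532612315
[[-0.002 -0.994 -0.105]
 [ 0.    -0.105  0.994]
 [-1.     0.002  0.001]]
```

{"op": "move_arm", "data": {
  "deltas": [
    {"dp": [-0.004,-0.01,0.02],"turn": [8,0,0]},
    {"dp": [-0.004,-0.02,0.05],"turn": [16,0,0]},
    {"dp": [-0.004,-0.04,0.09],"turn": [24,0,0]},
    {"dp": [-0.004,-0.054,0.117],"turn": [32,0,0]},
    {"dp": [-0.004,-0.054,0.117],"turn": [40,0,0]},
    {"dp": [-0.004,-0.054,0.117],"turn": [48,0,0]},
    {"dp": [-0.004,-0.054,0.117],"turn": [56,0,0]},
    {"dp": [-0.004,-0.054,0.117],"turn": [64,0,0]},
    {"dp": [-0.004,-0.054,0.117],"turn": [72,0,0]},
    {"dp": [-0.004,-0.054,0.117],"turn": [80,0,0]}
  ],
  "hand": 0,
  "squeeze": 30
}}

```text
time: 8.65
tool_pos: [0.5997, 0.122, 0.1686]
tool_rot: [2.933, 1.567, -3.076]
contact_force: [0.6, 0.5, -0.1]
opening: 0.0014
```

{"op": "move_arm", "data": {
  "deltas": [
    {"dp": [0,0,0],"turn": [8,0,0]},
    {"dp": [0,0,0],"turn": [9.8,0,0]},
    {"dp": [0,0,0],"turn": [9.8,0,0]},
    {"dp": [0,0,0],"turn": [9.8,0,0]}
  ]
}}

```text
time: 9.05
tool_pos: [0.6, 0.1221, 0.1694]
tool_rot: [3.089, 1.568, -3.084]
contact_force: [0.3, -0.9, 0.7]
opening: 0.0003
```

Run:
```python
from h import *
go(cal(.04,.085,.062),6.2+90);st()
```

```text
t 9.05 pos [0.6    0.1221 0.1694] open 0.0003 F [ 0.26 -0.93  0.71]
dp mm [107.4   0.6   0.2] turn [ 0.11 -0.13 -0.01]
q6 -0.034538619034102845
[[-0.002 -0.11   0.994]
 [-0.     0.994  0.11 ]
 [-1.     0.    -0.002]]
t 9.05 caliper pos mm [40.08 84.42] z 0.1694 Fcal [ 0.16 -0.95] Fz 0.71
```

{"op": "move_arm", "data": {
  "deltas": [
    {"dp": [0.04,0,0],"turn": [0,0,0]},
    {"dp": [0.075,0,0],"turn": [0,0,0]},
    {"dp": [0.098,0,0],"turn": [0,0,0]},
    {"dp": [0.107,0,0],"turn": [0,0,0]},
    {"dp": [0.107,0,0],"turn": [0,0,0]},
    {"dp": [0.107,0,0],"turn": [0,0,0]},
    {"dp": [0.107,0,0],"turn": [0,0,0]}
  ]
}}

```text
time: 9.75
tool_pos: [0.6017, 0.1222, 0.0654]
tool_rot: [-0.0, 1.568, 0.109]
contact_force: [0.0, 0.3, 0.1]
opening: 0.0005
```

Run:
```python
from h import *
import cv2
from cell import robot
st()
o=[robot.observe()['contact_force'].round(1) for _ in range(3)];print(o)
for n in ('wrist','scene','top'):
    i=robot.camera_info(n); p,d=robot.read_camera(n); np.savez(n+'6.npz',p=p,d=d,**i); cv2.imwrite(f'pics/{n}6.png',p[:,:,::-1])
st()
c=C('scene6.npz'); cv2.imwrite('pics/scene6c.png',cv2.resize(c.p[120:270,230:420,::-1],None,fx=4,fy=4,interpolation=cv2.INTER_CUBIC))
```

```text
t 9.75 caliper pos mm [41.74 84.41] z 0.0654 Fcal [0.06 0.27] Fz 0.14
[array([0. , 0.3, 0.1]), array([0. , 0.3, 0.1]), array([0. , 0.3, 0.1])]
t 9.9 caliper pos mm [41.27 84.42] z 0.0649 Fcal [-0.72 -1.04] Fz -0.24
```

View pics/scene6c.png

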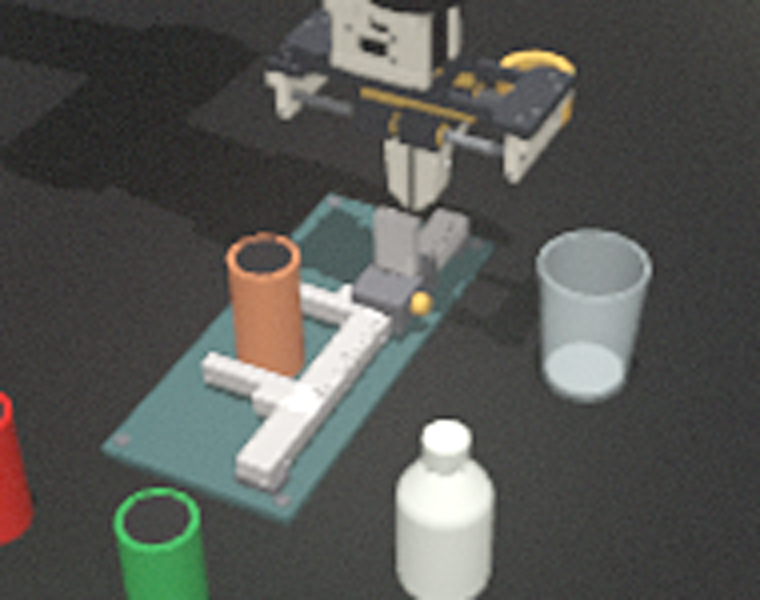

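View pics/wrist6.png

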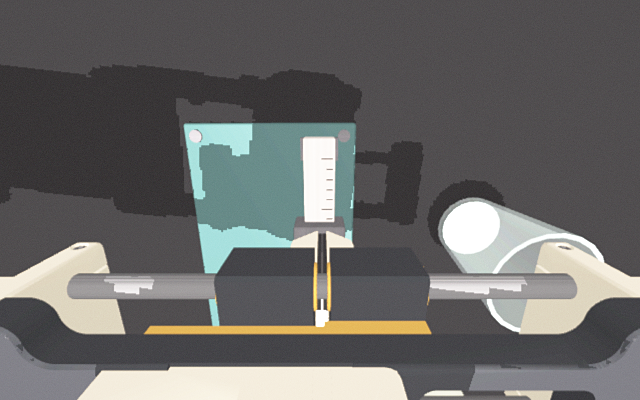

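{"op": "move_arm", "data": {
  "deltas": [
    {"dp": [0.003,-0.005,-0.001],"turn": [0,0,0]},
    {"dp": [0.003,-0.01,-0.001],"turn": [0,0,0]},
    {"dp": [0.003,-0.012,-0.001],"turn": [0,0,0]},
    {"dp": [0.003,-0.014,-0.001],"turn": [0,0,0]},
    {"dp": [0.003,-0.016,-0.001],"turn": [0,0,0]},
    {"dp": [0.003,-0.018,-0.001],"turn": [0,0,0]},
    {"dp": [0.003,-0.02,-0.001],"turn": [0,0,0]},
    {"dp": [0.003,-0.022,-0.001],"turn": [0,0,0]}
  ]
}}

```text
time: 10.7
tool_pos: [0.6019, 0.1002, 0.0607]
tool_rot: [2.082, 1.571, 2.191]
contact_force: [-0.9, 3.4, -0.7]
opening: 0.0004
```

```bash
cat >> h.py <<'E'
def look(k,save=None):
    from cell import robot; import cv2
    F=[];P=[]
    for j in range(k):
        i=robot.camera_info('top'); p,d=robot.read_camera('top'); o=robot.observe(); F.append(o['contact_force']);P.append(o['tool_pos'])
    F=np.array(F);P=np.mean(P,0)
    print('n',k,'cal mm',(RC.T@(P[:2]-CEN)*1e3).round(2),'z',P[2].round(4),'Fcal mean',(RC.T@F[:,:2].mean(0)).round(2),'ys',(F[:,:2]@RC)[:,1].round(1),'t',round(o['time'],2))
    if save:
        np.savez(save+'.npz',p=p,d=d,**i); cv2.imwrite(f'pics/{save}.png',cv2.resize(p[190:280,215:370,::-1],None,fx=5,fy=5,interpolation=cv2.INTER_CUBIC))
E
python3 - <<'E'
from h import *
st();look(4,'a1')
E
```

```text
t 10.7 caliper pos mm [39.58 62.49] z 0.0607 Fcal [-0.56  3.52] Fz -0.72
n 4 cal mm [39.6 62.1] z 0.0607 Fcal mean [-1.02  1.75] ys [3.2 1.6 1.4 0.9] t 10.9
```

View pics/a1.png

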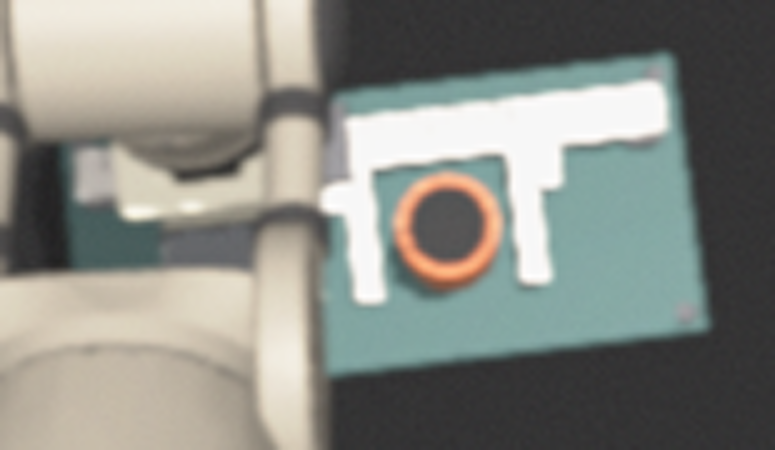

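The jaw has moved about 8 mm (tip edge now at crop x≈384) and the pipe stands clear at (447,230). Continuing.

{"op": "move_arm", "data": {
  "deltas": [
    {"dp": [0,-0.0015,0],"turn": [0,0,0]},
    {"dp": [0,-0.003,0],"turn": [0,0,0]},
    {"dp": [0,-0.0045,0],"turn": [0,0,0]},
    {"dp": [0,-0.006,0],"turn": [0,0,0]},
    {"dp": [0,-0.007,0],"turn": [0,0,0]},
    {"dp": [0,-0.008,0],"turn": [0,0,0]},
    {"dp": [0,-0.009,0],"turn": [0,0,0]},
    {"dp": [0,-0.0095,0],"turn": [0,0,0]},
    {"dp": [0,-0.01,0],"turn": [0,0,0]},
    {"dp": [0,-0.0105,0],"turn": [0,0,0]}
  ]
}}

```text
time: 11.9
tool_pos: [0.6031, 0.0897, 0.0608]
tool_rot: [1.417, 1.571, 1.526]
contact_force: [-1.5, 2.7, -1.4]
opening: 0.0005
```

Run:
```python
from h import *
st();look(3,'a2')
```

```text
t 11.9 caliper pos mm [39.66 51.92] z 0.0608 Fcal [-1.24  2.81] Fz -1.41
n 3 cal mm [39.62 51.85] z 0.0607 Fcal mean [-1.01  2.63] ys [2.6 3.4 1.8] t 12.05
```

View pics/a2.png

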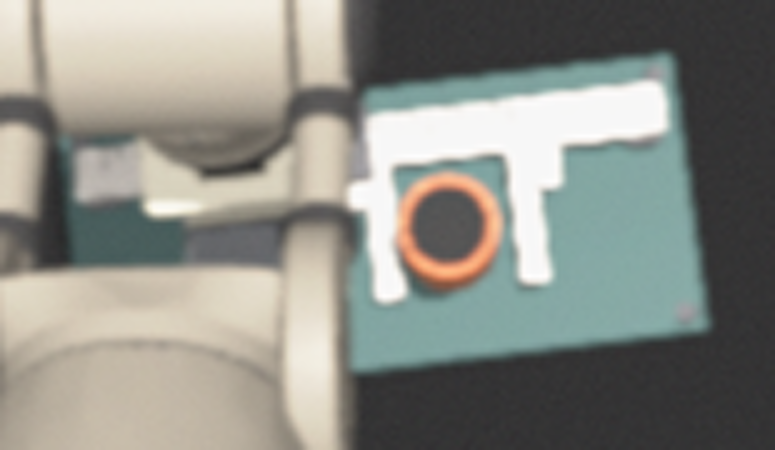

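{"op": "move_arm", "data": {
  "deltas": [
    {"dp": [0,-0.001,0],"turn": [0,0,0]},
    {"dp": [0,-0.002,0],"turn": [0,0,0]},
    {"dp": [0,-0.003,0],"turn": [0,0,0]},
    {"dp": [0,-0.004,0],"turn": [0,0,0]},
    {"dp": [0,-0.005,0],"turn": [0,0,0]},
    {"dp": [0,-0.006,0],"turn": [0,0,0]},
    {"dp": [0,-0.007,0],"turn": [0,0,0]},
    {"dp": [0,-0.0075,0],"turn": [0,0,0]},
    {"dp": [0,-0.008,0],"turn": [0,0,0]},
    {"dp": [0,-0.0085,0],"turn": [0,0,0]}
  ]
}}

```text
time: 13.05
tool_pos: [0.604, 0.0812, 0.0608]
tool_rot: [1.79, 1.571, 1.899]
contact_force: [-0.6, 3.4, -1.8]
opening: 0.0005
```

Run:
```python
from h import *
st();look(4,'a3')
```

```text
t 13.05 caliper pos mm [39.65 43.42] z 0.0608 Fcal [-0.27  3.46] Fz -1.78
n 4 cal mm [39.65 43.32] z 0.0608 Fcal mean [-0.15  3.73] ys [3.9 3.3 4.4 3.3] t 13.25
```

View pics/a3.png

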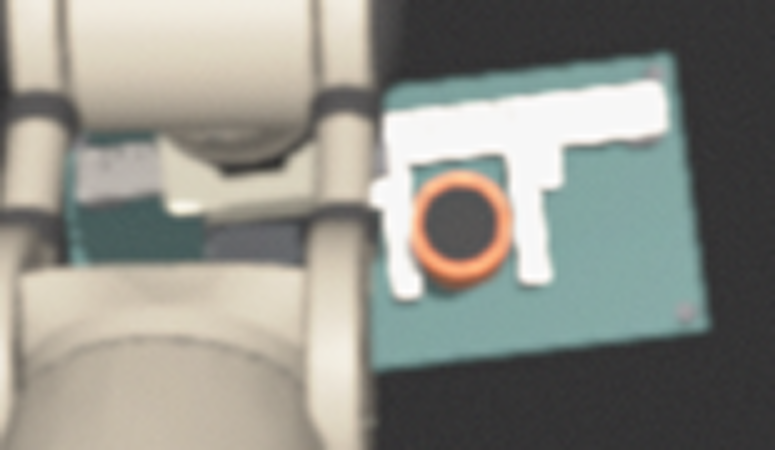

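{"op": "move_arm", "data": {
  "deltas": [
    {"dp": [0,-0.0004,0],"turn": [0,0,0]},
    {"dp": [0,-0.0008,0],"turn": [0,0,0]},
    {"dp": [0,-0.0012,0],"turn": [0,0,0]},
    {"dp": [0,-0.0016,0],"turn": [0,0,0]},
    {"dp": [0,-0.002,0],"turn": [0,0,0]}
  ]
}}

```text
time: 13.75
tool_pos: [0.6043, 0.0793, 0.0608]
tool_rot: [1.535, 1.571, 1.644]
contact_force: [-1.6, 4.0, -2.8]
opening: 0.0007
```

Run:
```python
from h import *
st();look(2)
```

```text
t 13.75 caliper pos mm [39.67 41.41] z 0.0608 Fcal [-1.11  4.14] Fz -2.75
n 2 cal mm [39.66 41.32] z 0.0607 Fcal mean [-0.18  4.1 ] ys [4.4 3.8] t 13.85
```

{"op": "move_arm", "data": {
  "deltas": [
    {"dp": [0,-0.0004,0],"turn": [0,0,0]},
    {"dp": [0,-0.0007,0],"turn": [0,0,0]},
    {"dp": [0,-0.001,0],"turn": [0,0,0]},
    {"dp": [0,-0.0013,0],"turn": [0,0,0]}
  ]
}}

```text
time: 14.25
tool_pos: [0.6044, 0.078, 0.0608]
tool_rot: [1.858, 1.571, 1.967]
contact_force: [-0.7, 4.0, -1.5]
opening: 0.0006
```

Run:
```python
from h import *
st();look(3,'a4')
```

```text
t 14.25 caliper pos mm [39.66 40.1 ] z 0.0608 Fcal [-0.24  4.06] Fz -1.52
n 3 cal mm [39.67 40.07] z 0.0608 Fcal mean [-0.44  3.88] ys [4.3 3.8 3.6] t 14.4
```

View pics/a4.png

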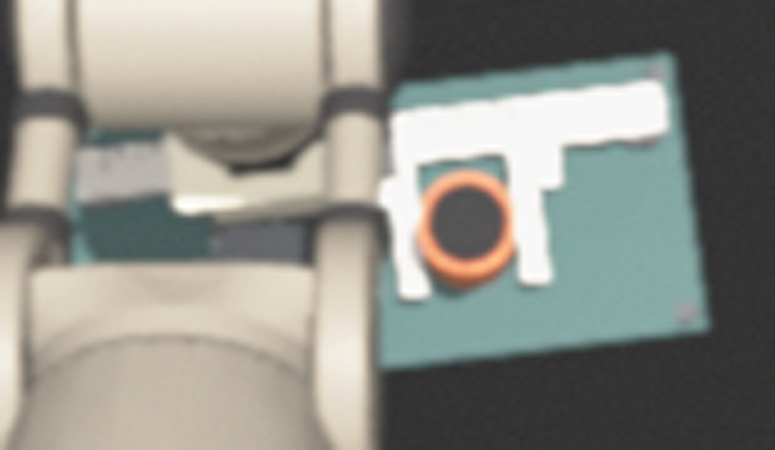

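{"op": "move_arm", "data": {
  "deltas": [
    {"dp": [0,-0.0003,0],"turn": [0,0,0]},
    {"dp": [0,-0.0005,0],"turn": [0,0,0]},
    {"dp": [0,-0.0007,0],"turn": [0,0,0]}
  ]
}}

```text
time: 14.7
tool_pos: [0.6045, 0.0773, 0.0608]
tool_rot: [1.405, 1.571, 1.514]
contact_force: [-1.5, 3.0, -2.2]
opening: 0.0007
```

Run:
```python
from h import *
look(3)
```

```text
n 3 cal mm [39.66 39.4 ] z 0.0608 Fcal mean [-0.67  3.73] ys [3.9 3.5 3.8] t 14.85
```

{"op": "move_arm", "data": {
  "deltas": [
    {"dp": [0,-0.0002,0],"turn": [0,0,0]},
    {"dp": [0,-0.0004,0],"turn": [0,0,0]},
    {"dp": [0,-0.0006,0],"turn": [0,0,0]}
  ]
}}

```text
time: 15.15
tool_pos: [0.6046, 0.0768, 0.0608]
tool_rot: [1.259, 1.571, 1.368]
contact_force: [-0.9, 5.4, -2.5]
opening: 0.0004
```

Run:
```python
from h import *
look(3)
```

```text
n 3 cal mm [39.67 38.9 ] z 0.0608 Fcal mean [-0.49  4.66] ys [4.8 4.8 4.4] t 15.3
```

{"op": "move_arm", "data": {
  "deltas": [
    {"dp": [0,-0.0002,0],"turn": [0,0,0]},
    {"dp": [0,-0.0002,0],"turn": [0,0,0]}
  ]
}}

```text
time: 15.5
tool_pos: [0.6046, 0.0766, 0.0608]
tool_rot: [1.48, 1.57, 1.589]
contact_force: [-1.1, 5.2, -3.3]
opening: 0.0004
```

Run:
```python
from h import *
look(3)
```

```text
n 3 cal mm [39.66 38.77] z 0.0608 Fcal mean [-0.37  5.14] ys [4.8 5.2 5.5] t 15.65
```

{"op": "move_arm", "data": {
  "deltas": [
    {"dp": [0,-0.0002,0],"turn": [0,0,0]},
    {"dp": [0,-0.0002,0],"turn": [0,0,0]}
  ]
}}

```text
time: 15.85
tool_pos: [0.6046, 0.0766, 0.0608]
tool_rot: [1.418, 1.57, 1.527]
contact_force: [-0.9, 5.1, -3.2]
opening: 0.0005
```

Run:
```python
from h import *
look(4)
```

```text
n 4 cal mm [39.68 38.69] z 0.0608 Fcal mean [-0.7   5.33] ys [5.9 5.3 5.  5.1] t 16.05
```

{"op": "move_arm", "data": {
  "deltas": [
    {"dp": [0,-0.0003,0],"turn": [0,0,0]},
    {"dp": [0,-0.0003,0],"turn": [0,0,0]}
  ]
}}

```text
time: 16.25
tool_pos: [0.6046, 0.0764, 0.0608]
tool_rot: [1.518, 1.57, 1.627]
contact_force: [-0.9, 6.8, -2.1]
opening: 0.0
```

Run:
```python
from h import *
look(4,'a5')
```

```text
n 4 cal mm [39.67 38.57] z 0.0608 Fcal mean [-0.79  5.76] ys [5.6 6.5 5.5 5.5] t 16.45
```

View pics/a5.png

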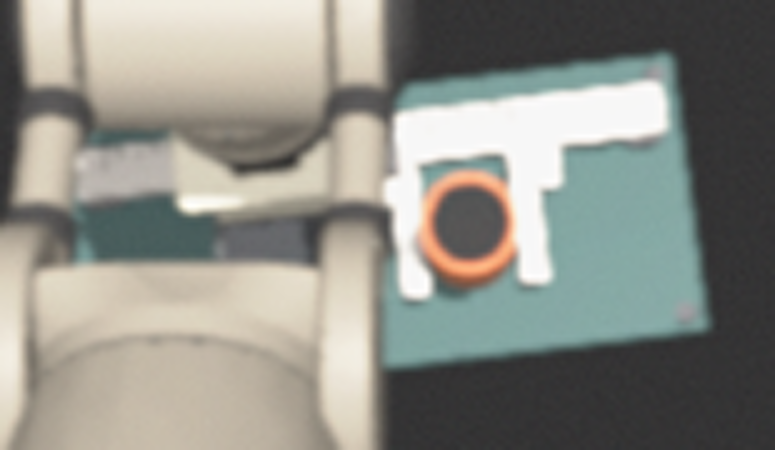

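{"op": "move_arm", "data": {
  "deltas": [
    {"dp": [0,-0.0002,0],"turn": [0,0,0]},
    {"dp": [0,-0.0004,0],"turn": [0,0,0]},
    {"dp": [0,-0.0004,0],"turn": [0,0,0]}
  ]
}}

```text
time: 16.75
tool_pos: [0.6046, 0.0763, 0.0608]
tool_rot: [1.495, 1.57, 1.604]
contact_force: [-0.5, 6.7, -2.0]
opening: 0.0002
```

Run:
```python
from h import *
look(4)
```

```text
n 4 cal mm [39.68 38.45] z 0.0608 Fcal mean [-0.82  6.59] ys [6.4 6.5 6.8 6.6] t 16.95
```

{"op": "move_arm", "data": {
  "deltas": [
    {"dp": [0,-0.0002,0],"turn": [0,0,0]},
    {"dp": [0,-0.0002,0],"turn": [0,0,0]},
    {"dp": [0,-0.0002,0],"turn": [0,0,0]},
    {"dp": [0,-0.0002,0],"turn": [0,0,0]},
    {"dp": [0,-0.0002,0],"turn": [0,0,0]},
    {"dp": [0,-0.0002,0],"turn": [0,0,0]},
    {"dp": [0,-0.0002,0],"turn": [0,0,0]},
    {"dp": [0,-0.0002,0],"turn": [0,0,0]},
    {"dp": [0,-0.0002,0],"turn": [0,0,0]},
    {"dp": [0,-0.0002,0],"turn": [0,0,0]}
  ]
}}

```text
time: 17.95
tool_pos: [0.6046, 0.0762, 0.0608]
tool_rot: [1.481, 1.57, 1.59]
contact_force: [-2.9, 8.1, -2.3]
opening: 0.0007
```

Run:
```python
from h import *
look(6)
```

```text
n 6 cal mm [39.68 38.38] z 0.0608 Fcal mean [-0.07  7.62] ys [7.5 7.2 8.  8.1 7.4 7.6] t 18.25
```

A push of 7.6 N less about 3 N of drag gives a squeeze of roughly 4–4.6 N, held for over 1 s. Backing off.

{"op": "move_arm", "data": {
  "deltas": [
    {"dp": [0,0.0005,0],"turn": [0,0,0]},
    {"dp": [0,0.001,0],"turn": [0,0,0]},
    {"dp": [0,0.002,0],"turn": [0,0,0]},
    {"dp": [0,0.005,0],"turn": [0,0,0]},
    {"dp": [0,0.01,0],"turn": [0,0,0]},
    {"dp": [0,0.016,0],"turn": [0,0,0]},
    {"dp": [0,0.02,0],"turn": [0,0,0]},
    {"dp": [0,0.02,0],"turn": [0,0,0]}
  ]
}}

```text
time: 19.05
tool_pos: [0.6025, 0.096, 0.0608]
tool_rot: [-0.03, 1.571, 0.08]
contact_force: [0.3, -0.2, -0.1]
opening: 0.0004
```

{"op": "move_arm", "data": {
  "deltas": [
    {"dp": [-0.03,0,0],"turn": [0,0,0]},
    {"dp": [-0.07,0,0],"turn": [0,0,0]},
    {"dp": [-0.11,0,0],"turn": [0,0,0]},
    {"dp": [-0.13,0.03,0],"turn": [0,0,0]},
    {"dp": [-0.13,0.07,0],"turn": [0,0,0]},
    {"dp": [-0.13,0.11,0],"turn": [0,0,0]},
    {"dp": [-0.13,0.13,0],"turn": [0,0,0]},
    {"dp": [-0.13,0.13,0],"turn": [0,0,0]}
  ]
}}

```text
time: 19.85
tool_pos: [0.5876, 0.2273, 0.1907]
tool_rot: [1.471, 1.57, 1.584]
contact_force: [0.4, -0.6, 0.5]
opening: 0.0008
```

Run:
```python
from h import *
import cv2
from cell import robot
look(1,'a6')
p,d=robot.read_camera('scene'); cv2.imwrite('pics/scene7c.png',cv2.resize(p[120:270,230:420,::-1],None,fx=4,fy=4,interpolation=cv2.INTER_CUBIC))
```

```text
n 1 cal mm [ 39.31 188.59] z 0.1906 Fcal mean [ 0.09 -1.13] ys [-1.1] t 19.9
```

View pics/a6.png

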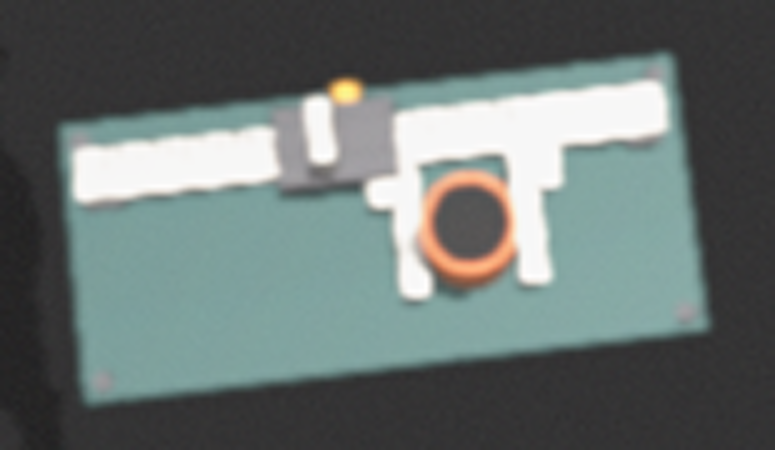

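View pics/scene7c.png

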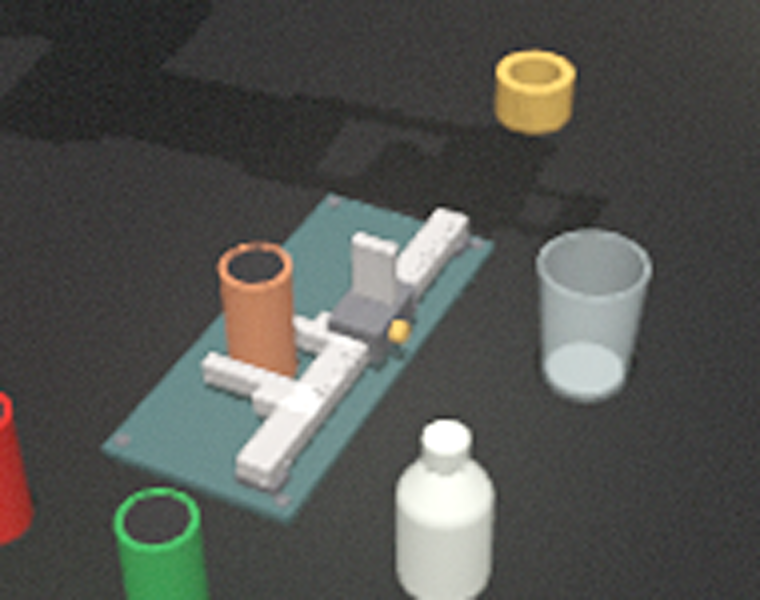

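Run:
```python
from cell import robot
print(robot.hand_in(), robot.observe()['time'])
```

```text
the job is handed in; nothing more can be done
the job is handed in; nothing more can be done
```

I stood the copper pipe upright on the caliper's plate between the open jaws and let go. I then pushed the thumb tab until both jaws bore on it, and handed the job in at about 20 s of the 64 s. The hand-in reported no verdict.

- **Pipe size:** the gripper read it at about 46 mm across.
- **Squeeze:** I held the tab for over a second, with the push rising from 6.6 to 7.6 N. Taking off the roughly 3 N of carriage drag leaves about 3.6 to 4.6 N on the pipe. This is worked out from noisy wrist-force readings; the jaw forces were not measured directly.
- **Both jaws bearing:** the push climbed about 3.8 N over some 0.6 mm once the carriage had nearly stopped. That is roughly the springiness given for the moving jaw.
- **Last pictures:** after I backed off, the pipe was standing upright with both jaws against it and the moving jaw looked square. The arm was clear of everything. In the final pictures, the beaker, the coupling and one bottle look where they were at the start. The second bottle was outside the cropped views, but the arm never went near it.
- **Small disagreement:** the opening read from the top picture was 43–45 mm against the gripper's 46 mm, which is within its pixel error.
- **Not checked:** I could not measure the force left on the pipe after letting go of the tab. I relied on the carriage drag to hold it.
- **Slips:** one move was refused for a missing field, and I once turned the held pipe 12° the wrong way in the air and corrected it. Neither touched anything.

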